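Switch on the vacuum under two plates of a laser writer's stage

ROBOT

A 6-joint arm with a two-finger parallel gripper is mounted at the origin on the work surface. World frame = base frame: x ahead of the robot, y to its left, z up, the work surface at z = 0. Lengths are in mm, angles in rad, forces in N, time in s.
With the tool pointing down it reaches from about 275 to 775 mm from the base axis. Payload 14.6 kg.
Tool frame: the origin (TCP) lies at the very end of the fingers, on their centre line; the grasp point (between the pads) lies arm.hold_point_z behind it (arm.hold_point_z is the distance from the TCP to the grasp point, in mm); z points along the fingers, y is the line along which they close (so a half turn about z gives the same grasp; the last joint's range is limited). The gripper opens to 85 mm and grips with 20 to 120 N. Pads are 22 mm wide; open, the fingers measure 114 mm over their backs; the gripper's body (76 mm by 85 mm) begins 54 mm behind the grasp point. The pads swing forward as they close: fully open they stand 13 mm farther back than shut.
Start: joints at [-1.429, 0.263, -0.048, 1.259, 0, 1.415], TCP at [153.536, -502.051, 231.278] pointing down, gripper open.
Joint ranges: [-2.65, 2.65], [-0.89, 1.7], [-1.18, 1.37], [-2.13, 2.11], [-1.35, 1.29], [-3.14, 3.14]. Speed limits (rad/s): [1.89, 1.89, 2.57, 2.79, 3.14, 3.14].

INTERFACE

Orientations are given as a rotation vector (axis times angle).
In Python, from workcell import arm gives the robot as it stands. Calls block until the motion is done:
- arm.move_ptp(position, orientation): joint-space move of the TCP to a pose.
- arm.move_linear(position, rot=None, velocity=150): straight line of the TCP; rot=None keeps the orientation; velocity is the mean speed in mm/s.
- arm.set_joints(angles): joint-space move.
- arm.grip(opening): finger opening in mm; the grip force is fixed at half the most; returns when the fingers have stopped.
- arm.dwell(seconds).
- arm.solve_ik(position, orientation): joint angles nearest the present ones, or None.
- arm.camera(name): name is "scene" or "top" or "wrist"; returns a dict with "color" (480x640x3 uint8, red, green, blue), "fx", "fy", "cx", "cy" (pixels), "world_to_cam" (4x4, takes a point from world to camera coordinates); the wrist camera has in their place "mount" (4x4, takes a point from camera to tool coordinates, whose origin is the TCP and whose axes are the flange's). Camera axes: x right, y down, z forward; pixel columns grow to the right and rows downward; lengths in mm; the calibration is good to about 2 mm. A picture is of the moment at which its call begins: read the wrist's pose just before it. There is no depth.
A pose or a line that the arm cannot do raises arm.MotionError and nothing moves.
- arm.job_done(): hands the job in; it is judged then, once.
Readings, each from a call of its own:
- arm.get_time_s(): time.
- arm.get_joint_pos(): joint angles.
- arm.get_dq(): joint speeds.
- arm.get_joint_torque(): joint torques, N m.
- arm.get_ee_pos(): TCP position.
- arm.get_eef_rot(): TCP orientation.
- arm.get_wrist_force(): force on the tool from outside, world axes, zero at the start.
- arm.get_wrist_torque(): the same for the moment, N m.
- arm.get_grip_width(): finger opening in mm.
- arm.get_grasp_force(): force on a finger pad.
Only numpy, scipy, OpenCV 4.12 (cv2) and the standard library are available. Lean on these libraries where they do the work, as an engineer would, in place of code of your own. Each camera call takes 0.05 s, during which the arm holds its last target. There are 200 camera calls.

TASK

Switch on the vacuum under the square plate and then under the solid round disc: with the fingertips press the button in front of the square plate's seat gently well down and let it come back up, then do the same with the button in front of the disc's seat. Do not press the buttons of the other two seats, do not touch the pieces on the seats or disturb anything else standing about, and finish with the hand clear of everything.

Things in the scene. Friction and masses are not known exactly. Their poses are not given: they have to be found in the camera images.
- stage: the fixed vacuum stage: a black slab 220 x 430 mm, its flat top 50 mm above the table. Origin under its centre at table height; its +x points away from the robot, its +y along the row of seats. Along it are four flat round seats (86 mm dark discs, centres 95 mm apart, 45 mm behind the slab's centre line), and on the robot side of each seat, 105 mm from the seat's centre, one push button
- square_plate: square steel plate, 64 x 64 x 5 mm, loose on one of the four seats, within 6 mm of the seat's centre. Origin: centre of its underside
- round_disc: solid round steel disc, 64 mm across, 5 mm thick, no hole, loose on one of the four seats, within 6 mm of the seat's centre. Origin: centre of its underside
- oblong_plate: narrow oblong steel plate, 72 x 26 x 5 mm, loose on another seat; to be left alone. Origin: centre of its underside
- flat_ring: flat steel ring, 64 mm outside, 38 mm hole, 5 mm thick, loose on another seat; to be left alone. Origin: centre of its underside
- vac1_top (a point): centre of the top face of a bright aluminium round push button, 28 mm across, in a black housing 44 mm across and 12 mm tall on the stage: the one at the robot's left (+y) end of the row, in front (on the robot side) of the seat at the same place in the row. All four buttons are alike; this point is 74 mm above the table and goes down with the button
- vac1 (a joint): how far that button is down: 0 up, 0.008 m fully down. It is pressed straight down against a spring (about 2 N to start, 6 N when fully down), counts as pressed from 4 mm, and springs back up when let go
- vac2_top (a point): centre of the top face of a bright aluminium round push button, 28 mm across, in a black housing 44 mm across and 12 mm tall on the stage: the one at the second place from the left of the row, in front (on the robot side) of the seat at the same place in the row. All four buttons are alike; this point is 74 mm above the table and goes down with the button
- vac2 (a joint): how far that button is down: 0 up, 0.008 m fully down. It is pressed straight down against a spring (about 2 N to start, 6 N when fully down), counts as pressed from 4 mm, and springs back up when let go
- vac3_top (a point): centre of the top face of a bright aluminium round push button, 28 mm across, in a black housing 44 mm across and 12 mm tall on the stage: the one at the third place from the left of the row, in front (on the robot side) of the seat at the same place in the row. All four buttons are alike; this point is 74 mm above the table and goes down with the button
- vac3 (a joint): how far that button is down: 0 up, 0.008 m fully down. It is pressed straight down against a spring (about 2 N to start, 6 N when fully down), counts as pressed from 4 mm, and springs back up when let go
- vac4_top (a point): centre of the top face of a bright aluminium round push button, 28 mm across, in a black housing 44 mm across and 12 mm tall on the stage: the one at the robot's right (-y) end of the row, in front (on the robot side) of the seat at the same place in the row. All four buttons are alike; this point is 74 mm above the table and goes down with the button
- vac4 (a joint): how far that button is down: 0 up, 0.008 m fully down. It is pressed straight down against a spring (about 2 N to start, 6 N when fully down), counts as pressed from 4 mm, and springs back up when let go
- lens: brass objective lens barrel, 25 mm across, 36 mm tall, standing loose on the stage midway between two neighbouring buttons. Origin: centre of its underside
- thumb_nut: black thumb nut, 24 mm across, 18 mm tall, standing loose on the stage midway between two neighbouring buttons. Origin: centre of its underside
- wafer_jar: white round jar, 80 mm across, 45 mm tall, on the table to the robot's left of the stage. Origin: centre of its underside
- wash_bottle: white bottle, 60 mm across, 110 mm tall, on the table to the robot's right of the stage. Origin: centre of its underside
- driver: screwdriver with a black handle, 150 mm long, lying on the table to the right of the stage. Origin: underside, on its long axis, near its middle; x along it
- tweezers: steel tweezers, 125 mm long, lying on the table to the left of the stage. Origin: underside, near the middle; x along them

How it is judged:
By the outcome, as a careful person would: the job done as asked, in the order asked, and still so for the second after the job is handed in, with the robot touching nothing.
It also fails if it takes over 37 s, if anything falls off the work surface, if the arm or the gripper's body presses on something with over 40 N, if the wrist force passes 120 N, or if a joint passes its speed limit or range.

## Working session

There is one attempt and no reset: what is moved stays moved. The work goes in short steps, each a Python script; the robot and the scene stay as the last script left them, time stands still between calls to the robot, and variables do not carry over. Pictures are saved under pics/ and viewed, at most 10 in all, crops included, and the job is handed in when it is done.

```bash
mkdir -p pics; python3 - <<'E'
from workcell import arm
import cv2,numpy as np
for n in("top","scene"):
    c=arm.camera(n); cv2.imwrite(f"pics/{n}.png",c["color"][:,:,::-1]); np.save(n+".npy",{k:c[k] for k in c if k!="color"},allow_pickle=True)
    print(n,c["fx"],c["cx"],c["cy"],np.round(c["world_to_cam"],3).tolist())
print(arm.get_time_s(),arm.get_eef_rot(),arm.hold_point_z,arm.get_grip_width())
E
```

```text
top 459.9911629167789 322.74402981533854 239.47040831270994 [[-0.025, -1.0, 0.006, 5.577], [-0.982, 0.024, -0.185, 536.057], [0.185, -0.01, -0.983, 1024.952], [0.0, 0.0, 0.0, 1.0]]
scene 556.2548766413081 313.657951978995 239.3634340404031 [[-0.8, 0.6, -0.018, 427.1], [0.423, 0.543, -0.725, -177.925], [-0.426, -0.587, -0.688, 1467.226], [0.0, 0.0, 0.0, 1.0]]
0.1 [-3.10616137e+00 -4.64364273e-01  2.57894700e-06] 18.700000000000003 85.48034386826427
```

View pics/top.png

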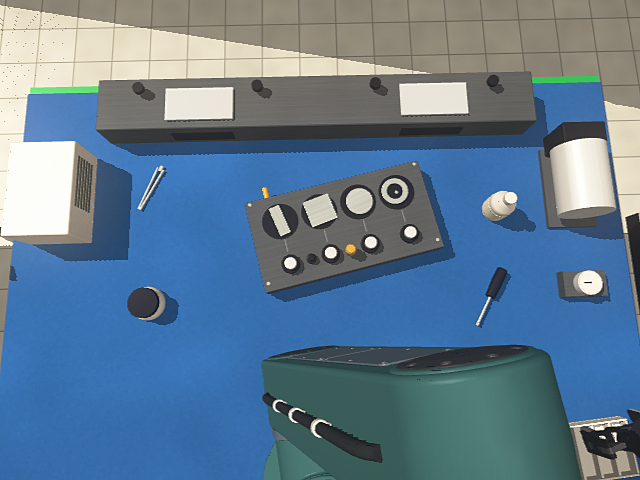

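View pics/scene.png

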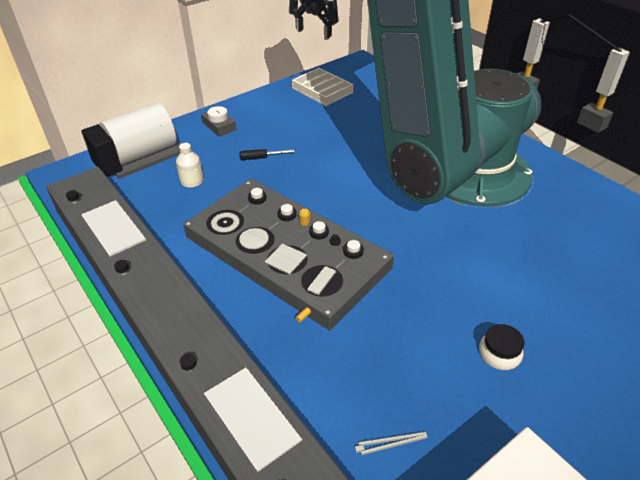

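The top view shows, from the left: oblong plate, square plate (320,210), solid disc (358,202), ring (396,191). That makes button 2 (331,254) then button 3 (371,243) the ones to press. The nut (312,258) stands between buttons 1 and 2, and the lens (351,249) between 2 and 3. I'll enlarge the picture to measure.

```bash
python3 - <<'E'
import cv2
a=cv2.imread("pics/top.png")[150:300,240:440]; cv2.imwrite("pics/c1.png",cv2.resize(a,None,fx=4,fy=4,interpolation=cv2.INTER_CUBIC))
a=cv2.imread("pics/scene.png")[170:320,200:400]; cv2.imwrite("pics/c2.png",cv2.resize(a,None,fx=4,fy=4,interpolation=cv2.INTER_CUBIC))
E
```

```text
(no output)
```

View pics/c1.png

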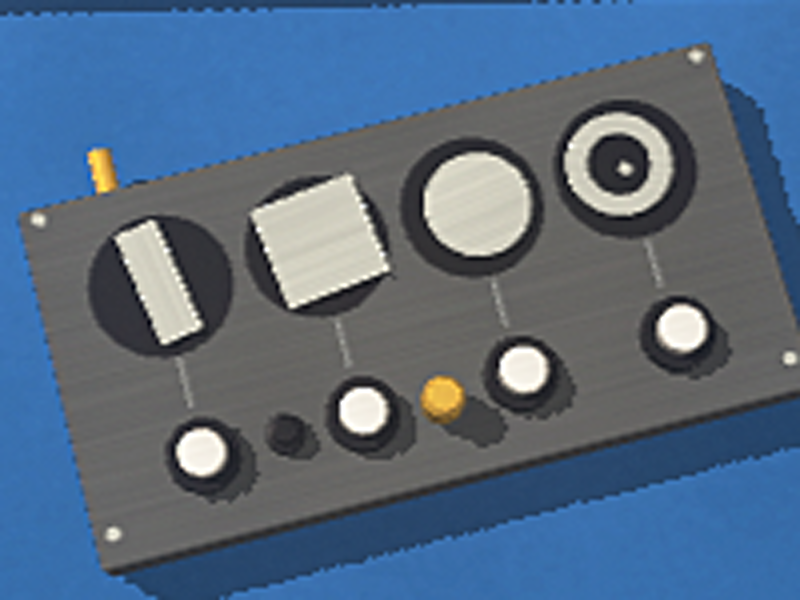

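View pics/c2.png

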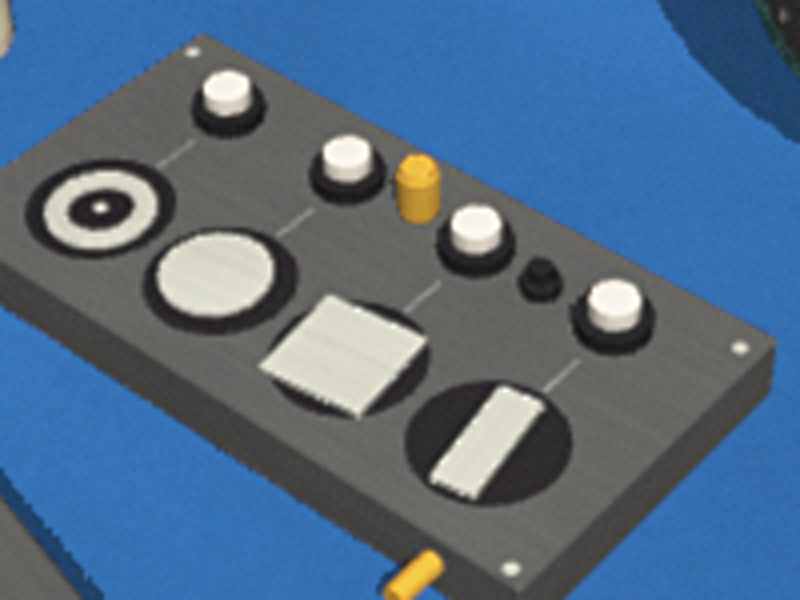

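The crops confirm the layout. Button tops in c1 are at (201,453), (363,411), (523,370) and (683,329); in c2 they are b1 (614,293), b2 (477,222), b3 (348,152), b4 (228,86).

```bash
cat >m.py <<'E'
import numpy as np
def ray(n,uv,z):
    c=np.load(n+".npy",allow_pickle=True).item(); T=np.array(c["world_to_cam"])
    d=T[:3,:3].T@[(uv[0]-c["cx"])/c["fx"],(uv[1]-c["cy"])/c["fy"],1]; o=-T[:3,:3].T@T[:3,3]
    return (o+d*(z-o[2])/d[2])[:2]
E
python3 - <<'E'
from m import *
from workcell import arm
t=[(201,453),(363,411),(523,370),(683,329)]; s=[(614,293),(477,222),(348,152),(228,86)]
seat=[(161,285),(318,246),(473,206),(626,168)]
f=lambda n,l,o,z:np.array([ray(n,(u/4+o[0]-.4,v/4+o[1]-.4),z) for u,v in l])
B=f("top",t,(240,150),74);S=f("scene",s,(200,170),74);C=f("top",seat,(240,150),51)
print(B.round(1),S.round(1),C.round(1))
for P in(B,S,C):print(np.linalg.norm(np.diff(P,axis=0),axis=1).round(1))
print(np.linalg.norm(B-C,axis=1))
d=B[0]-B[3];th=np.arctan2(-d[0],d[1]);print("yaw",th)
from scipy.spatial.transform import Rotation as R
# tool y along stage x
for k in(1,-1):
    r=R.from_matrix(np.c_[[-k*np.sin(th),k*np.cos(th),0],[k*np.cos(th),k*np.sin(th),0],[0,0,-1]]).as_rotvec()
    for b in B[1:3]:print(k,r,arm.solve_ik([*b,120],r))
E
```

```text
[[ 479.5   68.3]
 [ 501.3  -23.9]
 [ 522.8 -115.9]
 [ 544.5 -208.7]] [[ 478.6   67. ]
 [ 501.7  -22. ]
 [ 523.4 -114.1]
 [ 544.7 -206.8]] [[ 582.8   92.1]
 [ 604.2   -0.8]
 [ 626.5  -93.3]
 [ 647.7 -185.4]]
[94.8 94.4 95.3]
[91.9 94.6 95.1]
[95.3 95.2 94.5]
[105.9875805  105.47506014 106.12363651 105.87184451]
yaw 0.23016956386336737
1 [1.9516566 2.4618369 0.       ] [-2.10190024e-01  2.86682760e-01 -3.30359880e-01  9.53753687e-01
  4.44089210e-16  1.13043674e+00]
1 [1.9516566 2.4618369 0.       ] [-0.37039099  0.33953241 -0.24910992  0.982154    0.          0.97023578]
-1 [ 2.4618369 -1.9516566  0.       ] [-0.21019002  0.28668276 -0.33035988  0.95375369  0.         -2.01115591]
-1 [ 2.4618369 -1.9516566  0.       ] [-0.37039099  0.33953241 -0.24910992  0.982154    0.         -2.17135688]
```

Spacings (95 mm) and seat offsets (105 mm) check out, and the two views agree within 2 mm. Next I press button 2, in small steps with force monitoring.

```bash
cat >p.py <<'E'
from workcell import arm
ROT=[1.9516566,2.4618369,0]
def press(x,y):
    arm.move_linear([x,y,79],velocity=80); arm.dwell(.3)
    f0=arm.get_wrist_force()[2]; z=76
    while z>=66.5:
        arm.move_linear([x,y,z],velocity=15); arm.dwell(.1)
        f=arm.get_wrist_force()[2]-f0; print(z,round(arm.get_ee_pos()[2],2),round(f,2))
        if f>5.2: break
        z-=1 if z>70 else .5
    arm.dwell(.2)
    arm.move_linear([x,y,80],velocity=25); arm.move_linear([x,y,130],velocity=100)
    print(arm.get_time_s())
E
python3 - <<'E'
from p import *
import cv2
arm.grip(0); print(arm.get_grip_width())
arm.move_ptp([501.5,-23,130],ROT); print(arm.get_time_s(),arm.get_ee_pos())
press(501.5,-23)
cv2.imwrite("pics/w.png",arm.camera("wrist")["color"][:,:,::-1])
E
```

```text
0.015311020863488694
3.0167 [501.6191473  -23.71389161 130.10798113]
76 75.97 -0.25
75 75.01 0.29
74 74.06 0.49
73 73.03 1.69
72 72.06 2.7
71 71.02 2.93
70 70.01 2.96
69.5 69.54 3.26
69.0 69.04 3.76
68.5 68.53 4.04
68.0 68.0 4.12
67.5 67.55 5.1
67.0 67.04 4.01
66.5 66.55 4.54
10.65
```

View pics/w.png

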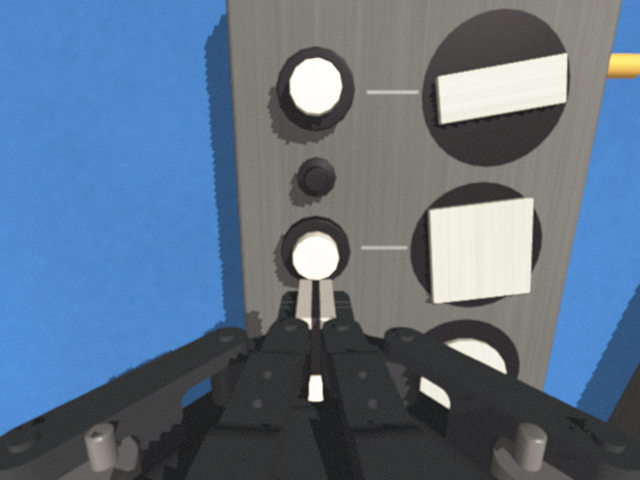

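The wrist view shows button 2 (315,257) back up and the nut (317,177) still standing. The force followed the spring curve to about 7 mm down. On to button 3.

```bash
python3 - <<'E'
from p import *
import cv2
arm.move_linear([523,-115,130],velocity=120)
press(523,-115)
arm.move_linear([490,-240,260],velocity=150)
arm.move_ptp([153.5,-502,231],ROT); print(arm.get_time_s())
a=arm.camera("top")["color"][150:300,240:440,::-1]
cv2.imwrite("pics/e.png",cv2.resize(a,None,fx=3,fy=3))
E
```

```text
76 75.99 1.03
75 75.0 0.18
74 74.07 2.33
73 73.06 2.57
72 72.04 2.23
71 71.04 4.36
70 70.04 4.2
69.5 69.53 4.61
69.0 69.02 4.88
68.5 68.54 4.83
68.0 68.02 6.13
18.15
21.1
```

View pics/e.png

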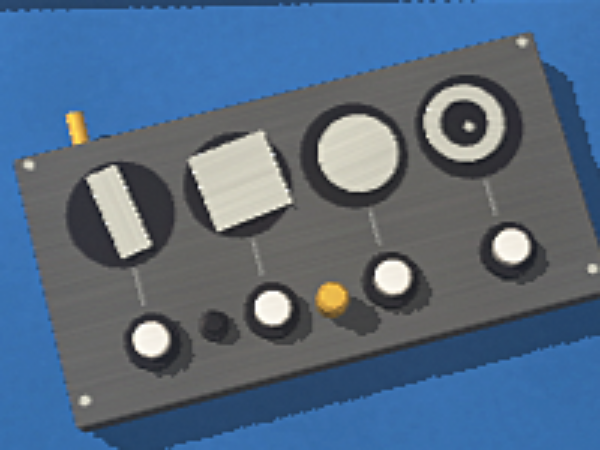

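All buttons are back up and nothing has moved. The nut (213,325) and lens (331,298) are where they were. Button 3 went about 6 mm down.

```bash
python3 -c "
from workcell import arm
print(arm.job_done())"
```

```text
the job is handed in; nothing more can be done
None
```

I pressed the square plate's button (vac2, about 7 mm down) and then the disc's button (vac3, about 6 mm down), and both came back up. Nothing on the stage moved, the hand is clear, and the job was handed in at about 21 s.

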